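# Show the finished seal to the document camera

## Task

The reddish seal stone is finished: swing the cam lever of the little seal vise fully outward to free it, then lift the stone out and hold it up in front of the document camera so that the class sees the gilded bamboo on its side. Show it upright in the camera's picture, in the middle of the view, about 14 cm from the lens and with the bamboo side square to the lens (the camera head is tilted, so lean the stone to match); do not put it down, finish while holding it there still. Leave the lever open, do not shift the camera head, and leave the other things on the table alone.

Things in the scene. Friction and masses are not known exactly. Their poses are not given: they have to be found in the camera images.
- seal: The reddish-brown seal stone, an upright square bar 25 x 25 x 70 mm, 80 to 150 g, standing in the vise. Origin at the centre of its underside, z up along its length to the red carved end. Its -y side carries the gilded bamboo; its +x and -x sides are the ones between the vise jaws and are plain, to be gripped above the jaws. Its lower 26 mm are between the jaws, the upper 44 mm stand free above them.
- carved_side (a point): The middle of the seal's bamboo side (25 x 70 mm): 35 mm above its underside, 12.5 mm from its centre line towards the stone's -y.
- seal_vise: The carver's vise, fixed to the table: dark red wooden bed 165 x 70 x 24 mm with a fixed jaw and a moving jaw, jaw tops 50 mm above the table. Origin on the table surface under the middle of the standing stone, which stands on the bed 24 mm above the table. Its x axis runs along the bed towards the lever end (bed from x = -60 to +105 mm), y across, z up. The seal's axes start parallel to it. Jaw blocks lie at x = -42 to -13 mm and +13 to +36 mm and are 60 mm wide.
- vise_lever (a joint): Angle of the vise's cam lever: 0 = upright, stone clamped; it swings outward, away from the stone (towards the vise's +x), to a hard stop at 1.4 rad, where it lies nearly flat and the moving jaw has backed off about 3 mm. Friction holds it where it is left; about 3 N at the ball moves it. Above 1.1 counts as fully outward.
- lever_ball (a point): Centre of the ivory-coloured ball, 20 mm diameter, on the tip of the 9 mm thick steel lever; 65 mm from the pivot, starting straight above it, 105 mm above the table.
- lever_pivot (a point): Pivot of the lever, between two brass cheeks (tops 55 mm above the table, 39 mm wide over all): 58 mm along the vise's x from its origin, 40 mm above the table. The lever turns about the vise's y axis.
- doc_camera: The dark green document camera, fixed to the table: black disc foot 150 mm across, column 42 x 56 mm and 230 mm tall, an arm that slants up and forward to the tilting head 300 mm above the table. Origin at the centre of the foot's underside; it faces along its own -x.
- camera_head: The camera's head, a plate 20 x 52 x 84 mm (x, y, z), tilted down by 0.30 to 0.55 rad. Origin at its tilt hinge, behind the middle of the plate. It looks along its own -x axis; its z axis is up in the picture.
- lens (a point): Front centre of the lens, 30 mm from the head's origin along its -x, with the head's axes: the line of sight starts here and runs along -x.
- seal_green: Bystander: green seal stone standing, 24 x 24 x 58 mm. Origin under its centre.
- seal_grey: Bystander: pale grey seal stone standing, 28 x 28 x 52 mm. Origin under its centre.
- ink_bottle: Bystander: purple ink bottle, 60 mm across, 165 mm tall. Origin under its centre.
- paste_pot: Bystander: white and blue lidded porcelain pot of seal paste, 74 mm across, 42 mm tall. Origin under its centre.
- carving_knife: Bystander: carving knife lying on the table, 160 mm long, 9 mm thick, wooden handle to its -x. Origin under its middle.
- ink_stick: Bystander: black ink stick lying flat, 95 x 24 x 12 mm. Origin under its centre.

How it is judged:
On the way, in this order (a step that is already met when the one before it is completed fails the run):
1. the lever is swung fully outward (above 1.1 rad) with the stone still standing in the vise (value of joint vise_lever above 1.1 rad and distance of seal from where it was at the start of the episode below 0.012 m), for 0.2 s.
2. the stone is gripped and lifted clear of the vise (underside more than 80 mm above the table) (height (world z) of seal above 0.08 m and contact force between the fingers and seal above 1 N and contact force between seal and seal_vise below 0.05 N and contact force between seal and doc_camera below 0.05 N and contact force between seal and table below 0.05 N), for 0.2 s.
At the end, for the whole second after the job is handed in: Stone still, held by the gripper alone, red end up; middle of its bamboo side 115-165 mm before the lens and within 18 mm of the line of sight sideways and up-down; that side square to the lens and upright in its picture within 0.2 rad; lever above 1.0 rad; lens moved under 6 mm (x of carved_side in the frame of lens between -0.165 and -0.115 m and y of carved_side in the frame of lens between -0.018 and 0.018 m and z of carved_side in the frame of lens between -0.018 and 0.018 m and angle between the y axis of seal and the x axis of lens, either way round below 0.2 rad and angle between the z axis of seal and the z axis of lens, either way round below 0.2 rad and y of lens in the frame of seal below -0.08 m and angle between seal's own z axis and vertical below 0.9 rad and height (world z) of seal above 0.12 m and linear speed of seal below 0.02 m/s and angular speed of seal below 0.15 rad/s and value of joint vise_lever above 1 rad and distance of lens from where it was at the start of the episode below 0.006 m and contact force between the fingers and seal above 1 N and contact force between seal and seal_vise below 0.05 N and contact force between seal and doc_camera below 0.05 N and contact force between seal and table below 0.05 N); the arm keeps its last pose, push and grip.
It fails at once if the camera head is shifted (lens moved more than 6 mm) (distance of lens from where it was at the start of the episode above 0.006 m).
It fails at once if one of the other seals is moved more than 20 mm or tipped (distance of any of seal_green, seal_grey from where it was at the start of the episode above 0.02 m or angle between any of seal_green, seal_grey's own z axis and vertical above 0.5 rad).
It fails at once if the ink bottle or paste pot is moved more than 20 mm or tipped (distance of any of ink_bottle, paste_pot from where it was at the start of the episode above 0.02 m or angle between any of ink_bottle, paste_pot's own z axis and vertical above 0.5 rad).
It fails at once if the carving knife or ink stick is moved more than 20 mm or tipped (distance of any of carving_knife, ink_stick from where it was at the start of the episode above 0.02 m or angle between any of carving_knife, ink_stick's own z axis and vertical above 0.5 rad).
It also fails if it takes over 48 s, if anything falls off the work surface, if the arm or the gripper's body presses on something with over 40 N, if the wrist force passes 120 N, or if a joint passes its speed limit or range.

## Robot

A 7-joint arm with a two-finger parallel gripper is mounted at the origin on the work surface. World frame = base frame: x ahead of the robot, y to its left, z up, the work surface at z = 0. Lengths are in m, angles in rad, forces in N, time in s.
With the tool pointing down it reaches from about 0.35 to 0.9 m from the base axis. Payload 8.1 kg.
Tool frame: the origin (TCP) lies midway between the tips of the shut fingers; the grasp point (between the pads) lies behind it (arm.tcp_to_grasp is the z of the grasp point in the tool frame, in m); z points along the fingers, y is the line along which they close (so a half turn about z gives the same grasp; the last joint's range is limited). The gripper opens to 92 mm and grips with 3 to 60 N. Pads are 19 mm wide; open, the fingers measure 130 mm over their backs; the gripper's body (75 mm by 190 mm) begins 47 mm behind the grasp point.
Start: joints at [-1.367, 0.434, 0.025, 1.573, -0.012, 1.134, -0.075], TCP at [0.189, 0.596, 0.227] pointing down, gripper open.
Joint ranges: [-2.62, 2.62], [-0.44, 2.09], [-1.27, 1.32], [0.08, 2.57], [-1.32, 4.46], [0.12, 2], [-2.74, 2.74]. Speed limits (rad/s): [2.22, 2.22, 3.01, 3.01, 3.14, 3.14, 3.14].

## Interface

Orientations are given as a rotation vector (axis times angle).
In Python, from cell import readout, vision, arm gives the robot as it stands.
- The arm moves only by the tool carry_out, never from a script. Its argument "increments" is one flat list of numbers, 6 for each row, row after row: the shift along the world's x, y, z in mm, then the turn, a rotation vector about the world's x, y, z in rad. In form: [tx, ty, tz, wx, wy, wz, tx, ty, tz, wx, wy, wz, ...]. A call has 1 to 20 rows; each row shifts and turns the commanded pose from where the row before left it; what a row does not reach is not made up. A row lasts 1/8 s, in which the tool goes at most 62.5 mm and 10.7 degrees, less where a joint would pass 70% of its speed; a pose out of reach is approached as far as the arm can. A call with a gripper value outside its range is refused whole. "grip" is the closure, from 0 (fully open) to 1 (shut), set as the call begins (left out, the last holds). The fingers move at their own pace and stop on an object; "newtons" is the grip in N (left out, the last holds). Time passes only in rows, so rows that do not move let the fingers close. It gives the time, the measured TCP pose, the force, the opening and the grip force at its end, in the units of the state.
- readout.observe(): the state, without advancing time (a new reading comes with each control period).
- vision.get_image(name): name is "scene" or "top" or "wrist"; returns the picture (400x640x3 uint8, red, green, blue); there is no depth.
- vision.calibration(name): a dict with "fov_y" (degrees; the focal length in pixels is half the picture's height over the tangent of half this angle, whatever the lens; pixels are square), "cx", "cy" (the principal point, pixels), "pose" (4x4, takes a point from camera to world coordinates). Camera axes: x right, y up, looking along -z (the intrinsics and any distortion apply to the point x, -y, -z); pixel columns grow to the right and rows downward; lengths in m; the calibration is good to about 2 mm. The wrist camera is an equidistant fisheye: a pixel r from the principal point sees the ray r / f radians off the axis. A picture is of the moment at which its call begins: read the wrist's pose just before it. calibration takes no time and is no camera call; for the wrist camera it gives the pose at the moment of the call.
- arm.sign_off(): hands the job in; it is judged then, once.
The state is a dict: "clock": time; "joints": joint angles; "dq": joint speeds; "joint_efforts": joint torques, N m; "position": TCP position; "ee_rot": TCP orientation; "force": force on the tool from outside, world axes, zero at the start; "ft_torque": the same for the moment, N m; "width": opening from 0.0 (shut) to 1.0 (fully open); "gripper_force": force on a finger pad.
Only numpy, scipy, OpenCV 4.12 (cv2) and the standard library are available. Lean on these libraries where they do the work, as an engineer would, in place of code of your own. Each camera call takes 0.05 s, during which the arm holds its last target. There are 200 camera calls.

## Working session

There is one attempt and no reset: what is moved stays moved. The work goes in short steps, Python scripts to look and compute and a tool call to move; the robot and the scene stay as the last step left them, time stands still between calls to the robot, and variables do not carry over. Pictures are saved under pics/ and viewed, at most 10 in all, crops included, and the job is handed in when it is done.

Besides the shell and the picture viewer there is one more tool, called as name(argument=value, ...) on one line, values as JSON. carry_out: Moves the arm, as the interface text tells. Its arguments: {"type":"object","properties":{"increments":{"type":"array","items":{"type":"number"}},"grip":{"type":"number"},"newtons":{"type":"number"}},"required":["increments"]}

```bash
mkdir -p pics
cat > h.py <<'E'
import numpy as np,cv2
from cell import readout,vision,arm
from scipy.spatial.transform import Rotation as R
def ray(name,u,v,cal=None):
    c=cal or vision.calibration(name);f=200/np.tan(np.radians(c['fov_y'])/2)
    x=(u-c['cx']);y=(v-c['cy'])
    if name=='wrist':
        r=np.hypot(x,y);t=r/f;d=np.array([x/r*np.sin(t),-y/r*np.sin(t),-np.cos(t)])
    else: d=np.array([x/f,-y/f,-1.])
    P=np.array(c['pose']);d=P[:3,:3]@d
    return P[:3,3],d/np.linalg.norm(d)
def proj(name,p,cal=None):
    c=cal or vision.calibration(name);f=200/np.tan(np.radians(c['fov_y'])/2)
    P=np.array(c['pose']);q=P[:3,:3].T@(np.array(p)-P[:3,3]);q=np.array([q[0],-q[1],-q[2]])
    if name=='wrist':
        t=np.arctan2(np.hypot(q[0],q[1]),q[2]);k=f*t/np.hypot(q[0],q[1]);return np.array([c['cx']+k*q[0],c['cy']+k*q[1]])
    return np.array([c['cx']+f*q[0]/q[2],c['cy']+f*q[1]/q[2]])
def tri(rays):
    A=np.zeros((3,3));b=np.zeros(3)
    for o,d in rays:
        M=np.eye(3)-np.outer(d,d);A+=M;b+=M@o
    p=np.linalg.solve(A,b)
    return p,[np.linalg.norm((np.eye(3)-np.outer(d,d))@(p-o)) for o,d in rays]
def atz(r,z): o,d=r; return o+d*(z-o[2])/d[2]
E
python3 - <<'E'
from h import *
s=readout.observe();print({k:np.round(v,3).tolist() for k,v in s.items()},arm.tcp_to_grasp)
for n in['scene','top','wrist']:
    c=vision.calibration(n);print(n,c['fov_y'],c['cx'],c['cy'],{k:v for k,v in c.items() if k not in('pose','fov_y','cx','cy')},np.round(c['pose'],3).tolist())
    im=vision.get_image(n);cv2.imwrite(f'pics/{n}0.png',cv2.cvtColor(im,cv2.COLOR_RGB2BGR))
a=[cv2.imread(f'pics/{n}0.png') for n in['scene','top']]
E
```

```text
{'clock': 0.0, 'joints': [-1.367, 0.435, 0.025, 1.574, -0.012, 1.134, -0.075], 'dq': [-0.001, 0.002, -0.001, 0.001, -0.001, -0.0, -0.002], 'joint_efforts': [0.001, -66.783, 0.985, -31.446, -0.061, 0.043, 0.0], 'position': [0.189, 0.595, 0.226], 'ee_rot': [-0.48, -3.105, 0.003], 'force': [-0.579, -0.953, 0.198], 'ft_torque': [-0.003, -0.003, 0.043], 'gripper_force': 0.0, 'width': 1.003} -0.0188
scene 48.072010098174935 318.955818931936 202.95866083753376 {} [[-0.866, -0.404, 0.295, 0.882], [0.5, -0.713, 0.492, 0.553], [0.012, 0.573, 0.819, 1.161], [0.0, 0.0, 0.0, 1.0]]
top 42.47852499539277 313.590491823864 197.49508082783504 {} [[-0.017, 0.994, -0.111, 0.382], [-1.0, -0.017, 0.003, -0.042], [0.001, 0.111, 0.994, 1.669], [0.0, 0.0, 0.0, 1.0]]
wrist 65.70646984690485 322.16290621067617 203.16875402486377 {} [[0.303, -0.915, -0.266, 0.117], [0.953, 0.291, 0.084, 0.619], [0.0, -0.279, 0.96, 0.383], [0.0, 0.0, 0.0, 1.0]]
```

View pics/scene0.png

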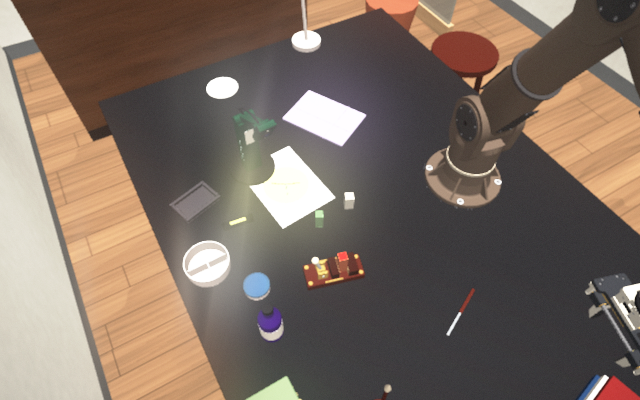

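View pics/top0.png

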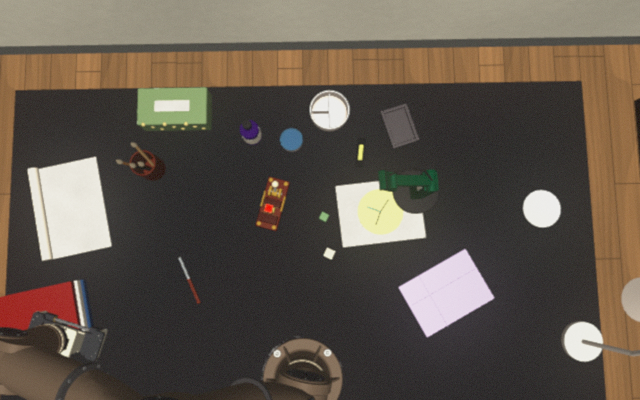

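The scene view shows the vise at about (333,268) with the ball at (315,261), and the camera head at about (255,125). The top view shows the vise at (272,204), its lever pointing away from the robot, and the head at (385,180). I'll enlarge both.

Run:
```python
import cv2,numpy as np
t=cv2.imread('pics/top0.png');s=cv2.imread('pics/scene0.png')
def c(i,x,y,w,h): return cv2.resize(i[y:y+h,x:x+w],(400,300),interpolation=cv2.INTER_CUBIC)
a=np.vstack([np.hstack([c(t,232,174,80,60),c(s,293,240,80,60)]),np.hstack([c(t,370,155,80,60),c(s,220,95,80,60)])])
cv2.imwrite('pics/z0.png',a)
```

```text
(no output)
```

View pics/z0.png

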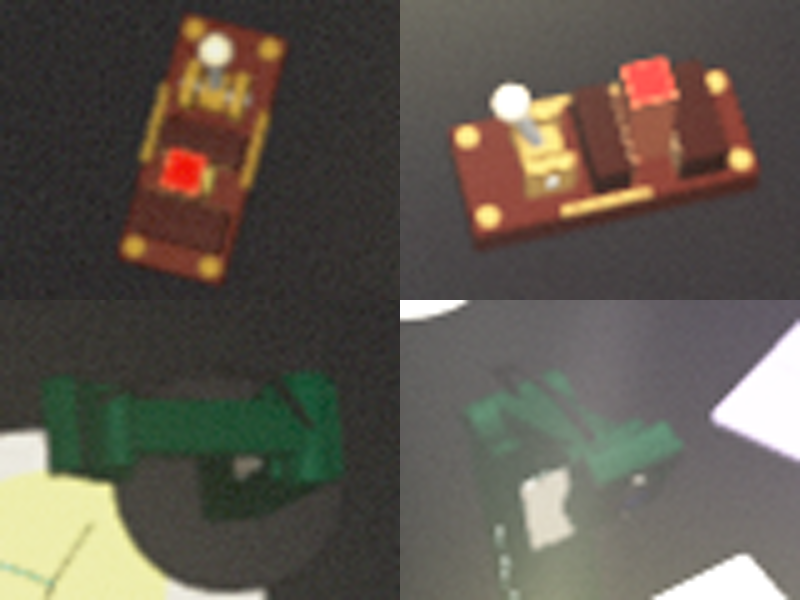

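Run:
```python
from h import *
T=lambda x,y:ray('top',231.6+x/5,173.6+y/5)
S=lambda x,y:ray('scene',292.6+(x-400)/5,239.6+y/5)
pt={}
for n,a,b in [('red',(183,171),(648,82)),('ball',(215,50),(512,103)),('b1',(194,28),(467,137)),('b2',(270,48),(488,216)),('b3',(133,247),(716,82)),('b4',(210,267),(740,159))]:
    p,e=tri([T(*a),S(*b)]);pt[n]=p;print(n,np.round(p*1000,1),np.round(np.array(e)*1000,1))
for i,j in[('b3','b1'),('b4','b2'),('b4','b3'),('b2','b1'),('red','ball')]:
    d=pt[j]-pt[i];print(i,j,np.linalg.norm(d[:2]),np.degrees(np.arctan2(d[1],d[0])))
# head: lens and head top corners
T2=lambda x,y:ray('top',369.6+x/5,154.6+(y-300)/5)
S2=lambda x,y:ray('scene',219.6+(x-400)/5,94.6+(y-300)/5)
p,e=tri([T2(47,425),S2(637,455)]);print('head',p,e)
for a in[(45,380),(50,472),(75,378),(80,470)]: print(np.round(atz(T2(*a),.33),3))
print('foot',atz(T2(228,480),0.005), atz(T2(115,480),0.005),atz(T2(228,592),.005))
for n,u,v in[('green',324,216),('grey',329.5,253.5),('bottle',250,130),('pot',291,140),('stick',361,152),('knife',189,280)]: print(n,np.round(atz(ray('top',u,v),.03),3))
```

```text
red [528.6  93.4  91.3] [1.4 1.4]
ball [601.6  72.6 101.7] [0.9 0.9]
b1 [623.6  80.8  95.4] [9.6 9.6]
b2 [616.7  52.8 -55.3] [8.7 8.7]
b3 [489.7 118.1  92.8] [11.1 11.1]
b4 [468.9  95.5 -52.6] [9.6 9.6]
b3 b1 0.13896505734970363 -15.554720137008337
b4 b2 0.1538341124727085 -16.118774269002017
b4 b3 0.030748753165910005 47.36724035248934
b2 b1 0.028905646830378037 76.15942571631564
red ball 0.07590658992365014 -15.891050634917908
head [ 0.57656982 -0.21921062  0.33075445] [np.float64(0.0021899273183202885), np.float64(0.0021899273183203336)]
[ 0.599 -0.218  0.33 ]
[ 0.55  -0.219  0.33 ]
[ 0.6   -0.234  0.33 ]
[ 0.551 -0.235  0.33 ]
foot [ 0.58346773 -0.37777981  0.005     ] [ 0.58474169 -0.30411802  0.005     ] [ 0.51029052 -0.37490778  0.005     ]
green [ 0.504 -0.078  0.03 ]
grey [ 0.385 -0.093  0.03 ]
bottle [0.788 0.157 0.03 ]
pot [0.753 0.024 0.03 ]
stick [ 0.709 -0.202  0.03 ]
knife [0.309 0.351 0.03 ]
```

carry_out(increments=[26,-36,4,0,0,0,26,-36,4,0,0,0,26,-36,4,0,0,0,26,-36,4,0,0,0,26,-36,4,0,0,0,26,-36,4,0,0,0,26,-36,4,0,0,0,26,-36,4,0,0,0,26,-36,4,0,0,0,26,-36,4,0,0,0,26,-36,4,0,0,0,26,-36,4,0,0,0,26,-36,4,0,0,0,26,-36,4,0,0,0,0,0,0,0,0,0,0,0,0,0,0,0], grip=0, newtons=12)

```text
clock: 2.15
position: [0.5523, 0.0923, 0.2824]
ee_rot: [-0.48, -3.104, -0.0]
force: [-0.4, -0.0, -0.1]
width: 0.999
gripper_force: 0.0
```

Run:
```python
from h import *
import pickle
s=readout.observe();print({k:np.round(s[k],3).tolist() for k in['clock','joints','position','ee_rot','force']})
c=vision.calibration('wrist');im=vision.get_image('wrist');pickle.dump(c,open('w1.pkl','wb'))
cv2.imwrite('pics/w1.png',cv2.cvtColor(im,cv2.COLOR_RGB2BGR))
print(np.round(c['pose'],3).tolist())
```

```text
{'clock': 2.15, 'joints': [-0.505, 0.288, 0.32, 1.67, -0.097, 1.2, 1.103], 'position': [0.552, 0.092, 0.282], 'ee_rot': [-0.48, -3.104, -0.0], 'force': [-0.445, -0.046, -0.148]}
[[0.303, -0.915, -0.265, 0.481], [0.953, 0.291, 0.083, 0.115], [0.001, -0.278, 0.961, 0.44], [0.0, 0.0, 0.0, 1.0]]
```

View pics/w1.png

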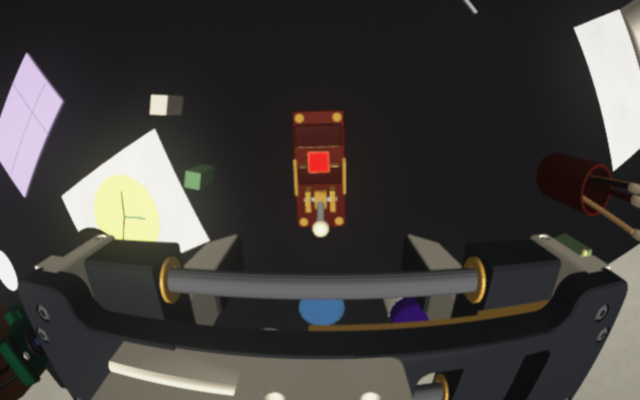

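The wrist view shows the red end at (318.5,162), the ball at (320.5,229) and the bed bolts at (299,118), (337,117), (304,222) and (339,221). The vise is nearly square to the picture.

Run:
```python
from h import *
import pickle
c=pickle.load(open('w1.pkl','rb'))
T=lambda x,y:ray('top',231.6+x/5,173.6+y/5)
S=lambda x,y:ray('scene',292.6+(x-400)/5,239.6+y/5)
W=lambda u,v:ray('wrist',u,v,c)
# refine blob centres by colour
im=cv2.imread('pics/w1.png');b,g,r=[im[...,i].astype(int) for i in range(3)]
m=((r>200)&(g<80)&(b<80)).astype(np.uint8);n,l,st,ce=cv2.connectedComponentsWithStats(m);k=1+st[1:,4].argmax();print('red',ce[k],st[k]);cnt,_=cv2.findContours(m,0,1);q=max(cnt,key=cv2.contourArea);print(cv2.minAreaRect(q))
red=ce[k]
p,e=tri([T(183,171),S(648,82),W(*red)]);print('red',p,np.round(e,4),atz(W(*red),.094))
p,e=tri([T(215,50),S(512,103),W(320.5,229)]);print('ball',p,np.round(e,4),atz(W(320.5,229),.105))
B=[atz(W(*q),.026) for q in[(299,118),(337,117),(304,222),(339,221)]]
print(np.round(B,4),np.mean(B,0)); d=B[2]+B[3]-B[0]-B[1];print(np.linalg.norm(d)/2,np.degrees(np.arctan2(d[1],d[0])))
u=d/np.linalg.norm(d);o=np.mean(B,0)-.0225*u;print('origin from bolts',o)
Bt=[atz(T(*q),.026) for q in[(133,247),(210,267),(194,28),(270,48)]];print(np.mean(Bt,0))
```

```text
red [318.18611111 162.03055556] [309 153  20  19 360]
((318.5, 162.0), (18.0, 19.0), 90.0)
red [0.52903175 0.09433311 0.09256357] [0.0017 0.0017 0.0015] [0.52936696 0.09583127 0.094     ]
ball [0.60217585 0.07370201 0.10379093] [0.0017 0.001  0.0016] [0.60265753 0.0752158  0.105     ]
[[0.4745 0.0859 0.026 ]
 [0.4886 0.1341 0.026 ]
 [0.6142 0.0467 0.026 ]
 [0.6278 0.0944 0.026 ]] [0.55124956 0.09028759 0.026     ]
0.14490172201714505 -15.818023987415108
origin from bolts [0.52960158 0.0964207  0.026     ]
[0.54880886 0.08763958 0.026     ]
```

carry_out(increments=[10,-3.6,-38,0,0,0,10,-3.6,-38,0,0,0,10,-3.6,-38,0,0,0,10,-3.6,-38,0,0,0,10,-3.6,-38,0,0,0,0,0,0,0,0,0,0,0,0,0,0,0])

```text
clock: 3.08
position: [0.6028, 0.0749, 0.0938]
ee_rot: [0.478, 3.104, 0.001]
force: [0.0, -0.4, 0.7]
width: 1.003
gripper_force: 0.0
```

carry_out(increments=[0,0,0,0,0,0,0,0,0,0,0,0,0,0,0,0,0,0,0,0,0,0,0,0,0,0,0,0,0,0,0,0,0,0,0,0], grip=1, newtons=15)

```text
clock: 3.82
position: [0.6028, 0.0738, 0.0927]
ee_rot: [-0.48, -3.105, 0.0]
force: [0.0, 0.2, -0.1]
width: 0.401
gripper_force: 0.0
```

Run:
```python
import numpy as np
t=np.linspace(.28,1.37,11);u=65*np.sin(t);z=65*np.cos(t)
for a,b in zip(np.diff(u),np.diff(z)):print(round(a*.962,1),round(-a*.2726,1),round(b,1))
```

```text
6.4 -1.8 -2.3
6.2 -1.7 -3.0
5.8 -1.6 -3.7
5.4 -1.5 -4.4
4.9 -1.4 -4.9
4.3 -1.2 -5.5
3.7 -1.1 -5.9
3.1 -0.9 -6.3
2.4 -0.7 -6.6
1.7 -0.5 -6.9
```

Still closing (width 0.40, and the ball is 0.22).

carry_out(increments=[0,0,0,0,0,0,0,0,0,0,0,0,0,0,0,0,0,0,0,0,0,0,0,0])

```text
clock: 4.32
position: [0.6028, 0.074, 0.0927]
ee_rot: [0.48, 3.105, 0.0]
force: [1.0, 1.0, -0.5]
width: 0.2
gripper_force: 15.0
```

carry_out(increments=[6.4,-1.8,-2.3,0,0,0,6.2,-1.7,-3.0,0,0,0,5.8,-1.6,-3.7,0,0,0,5.4,-1.5,-4.4,0,0,0,4.9,-1.4,-4.9,0,0,0,4.3,-1.2,-5.5,0,0,0,3.7,-1.1,-5.9,0,0,0,3.1,-0.9,-6.3,0,0,0,2.4,-0.7,-6.6,0,0,0,1.7,-0.5,-6.9,0,0,0,0,0,0,0,0,0,0,0,0,0,0,0])

```text
clock: 5.82
position: [0.6473, 0.0612, 0.043]
ee_rot: [0.48, 3.103, -0.0]
force: [5.1, 0.6, -0.6]
width: 0.204
gripper_force: 15.0
```

carry_out(increments=[0,0,0,0,0,0,0,0,0,0,0,0,0,0,0,0,0,0,0,0,0,0,0,0,0,0,50,0,0,0,-10,2,50,0,0,0,-20,5,50,0,0,0,-30,9,50,0,0,0,-36,11,30,0,0,0,0,0,0,0,0,0,0,0,0,0,0,0], grip=0.2)

```text
clock: 7.2
position: [0.5507, 0.0883, 0.273]
ee_rot: [0.48, 3.105, 0.0]
force: [0.5, -0.2, -0.3]
width: 0.804
gripper_force: 0.0
```

Run:
```python
from h import *
import pickle
s=readout.observe();print({k:np.round(s[k],3).tolist() for k in['clock','joints','position','ee_rot','force']})
c=vision.calibration('wrist');im=vision.get_image('wrist');pickle.dump(c,open('w2.pkl','wb'))
a=cv2.cvtColor(im,cv2.COLOR_RGB2BGR);cv2.imwrite('pics/w2.png',a)
```

```text
{'clock': 7.2, 'joints': [-0.503, 0.29, 0.325, 1.692, -0.099, 1.176, 1.112], 'position': [0.551, 0.088, 0.273], 'ee_rot': [0.48, 3.105, 0.0], 'force': [0.452, -0.172, -0.251]}
```

View pics/w2.png

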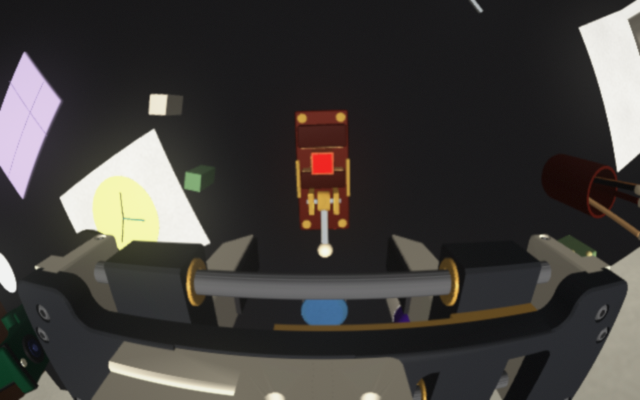

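The lever lies open with the ball at (324,250), and the stone still stands at (322,163). Next I'll look at the camera head from two wrist poses.

carry_out(increments=[17,-22,9,-0.125,0,0,17,-22,9,-0.125,0,0,17,-22,9,-0.125,0,0,17,-22,9,-0.125,0,0,0,0,0,0,0,0,0,0,0,0,0,0], grip=0)

```text
clock: 8.0
position: [0.6183, 0.0003, 0.3082]
ee_rot: [0.455, 2.94, -0.749]
force: [-0.5, -0.1, 0.2]
width: 0.997
gripper_force: 0.0
```

```bash
cat > shot.py <<'E'
from h import *
import pickle,sys
s=readout.observe();print({k:np.round(s[k],3).tolist() for k in['clock','joints','position','ee_rot','force','width','gripper_force']})
n=sys.argv[1];c=vision.calibration('wrist');im=vision.get_image('wrist');pickle.dump(c,open(n+'.pkl','wb'))
cv2.imwrite(f'pics/{n}.png',cv2.cvtColor(im,cv2.COLOR_RGB2BGR))
print(proj('wrist',(.575,-.217,.31),c))
E
python3 shot.py w3
```

```text
{'clock': 8.0, 'joints': [-0.644, 0.457, 0.43, 1.496, 0.304, 1.363, 0.938], 'position': [0.618, 0.0, 0.308], 'ee_rot': [0.455, 2.94, -0.749], 'force': [-0.456, -0.134, 0.204], 'width': 0.997, 'gripper_force': 0.0}
[130.07289684 219.02816542]
```

carry_out(increments=[-40,10,30,0,0,0,-40,10,30,0,0,0,-40,10,30,0,0,0,0,0,0,0,0,0,0,0,0,0,0,0])

```text
clock: 8.68
position: [0.4986, 0.03, 0.3991]
ee_rot: [0.455, 2.938, -0.748]
force: [-0.1, -0.0, 0.0]
width: 1.0
gripper_force: 0.0
```

```bash
python3 shot.py w4
python3 - <<'E'
import cv2,numpy as np
a=cv2.imread('pics/w3.png');b=cv2.imread('pics/w4.png')
print(a.shape)
c=lambda i,x,y:cv2.resize(i[y:y+200,x:x+133],(399,600),interpolation=cv2.INTER_CUBIC)
cv2.imwrite('pics/z34.png',np.hstack([c(a,20,90),c(b,20,90)]))
E
```

```text
{'clock': 8.675, 'joints': [-0.821, 0.213, 0.414, 1.598, 0.37, 1.557, 0.812], 'position': [0.499, 0.03, 0.399], 'ee_rot': [0.455, 2.938, -0.748], 'force': [-0.052, -0.049, 0.004], 'width': 1.0, 'gripper_force': 0.0}
[215.90667594 272.82539839]
(400, 640, 3)
```

Run:
```python
import cv2,numpy as np
a=cv2.imread('pics/w3.png');b=cv2.imread('pics/w4.png')
c=lambda i,x,y:cv2.resize(i[y:y+150,x:x+100],(400,600),interpolation=cv2.INTER_CUBIC)
cv2.imwrite('pics/z34.png',np.hstack([c(a,80,145),c(b,165,200)]))
```

```text
(no output)
```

View pics/z34.png

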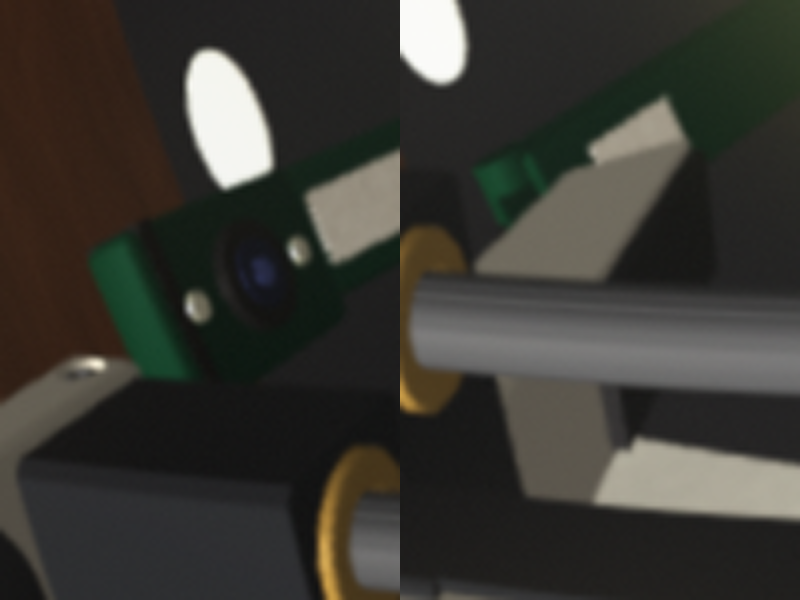

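Left crop (w3): the head is clear, with plate corners at about (142,222), (205,378), (285,173), (345,305), the lens rim at (262,270) and the white dots at (197,305) and (298,250). The right crop is hidden by the finger. I'll fit the head's pose from w3 plus the top and scene views.

```bash
cat > fit.py <<'E'
from h import *
import pickle
from scipy.optimize import least_squares
c3=pickle.load(open('w3.pkl','rb'));ct=vision.calibration('top');cs=vision.calibration('scene')
w=lambda x,y:(79.6+x/4,144.6+y/4); t=lambda x,y:(369.6+x/5,154.6+(y-300)/5); s=lambda x,y:(219.6+(x-400)/5,94.6+(y-300)/5)
# head frame: -x forward. y = left of x-forward... corners (y,z)
def frame(p): # p: origin3,yaw,tilt
    return R.from_euler('z',p[3])*R.from_euler('y',-p[4])
def res(p,v=0):
    H=frame(p);xf=p[5];h=p[6]
    P=lambda x,y,z:H.apply([x,y,z])+p[:3]
    obs=[('wrist',c3,P(xf,-.026,.042),w(142,222),1),('wrist',c3,P(xf,.026,.042),w(205,378),1),
     ('wrist',c3,P(xf,-.026,-.042),w(285,173),1),('wrist',c3,P(xf,.026,-.042),w(345,305),1),
     ('wrist',c3,P(-.030,0,0),w(262,270),1),('wrist',c3,P(xf,0,h),w(197,305),1),('wrist',c3,P(xf,0,-h),w(298,250),1),
     ('wrist',c3,P(xf+.02,-.026,.042),w(92,255),1),
     ('top',ct,P(xf,.026,.042),t(49,472),1),('top',ct,P(xf,-.026,.042),t(45,380),1)]
    r=[]
    for n,c,q,o,k in obs:
        e=proj(n,q,c)-np.array(o);r+=list(e*k)
        if v:print(n,np.round(e,1))
    return np.array(r+[(p[2]-.3)/.003,(xf+.022)/.005])
best=None
for yaw in(-1.57,):
    # head -x must point to +y: R(yaw)*(-1,0)=(0,1) -> yaw=-pi/2
    for flip in(1,-1):
        p=least_squares(res,[.575,-.24,.3,yaw,.4,-.022,.03*flip],loss='soft_l1',x_scale=[.01,.01,.01,.1,.1,.005,.01])
        print(flip,p.cost,np.round(p.x,4))
        if best is None or p.cost<best.cost:best=p
res(best.x,1);p=best.x;H=frame(p);d=-H.as_matrix()[:,0];up=H.as_matrix()[:,2]
L=p[:3]+.03*d;print('lens',L,'d',d,'up',up,'y',H.as_matrix()[:,1]);np.savez('head.npz',L=L,d=d,up=up,M=H.as_matrix())
E
python3 fit.py
```

```text
1 52.264427915199796 [ 0.5799 -0.2674  0.2951 -1.4993  0.5874 -0.0263  0.0326]
-1 52.26442791450685 [ 0.5799 -0.2674  0.2951 -1.4993  0.5874 -0.0263  0.0326]
wrist [-0.6  0.1]
wrist [4.9 6.4]
wrist [-1.5 -1.3]
wrist [0.2 2.7]
wrist [-0.1 -0.1]
wrist [ 0.3 -0.2]
wrist [ 0.3 -0.3]
wrist [-0.7 -1. ]
top [ -0.5 -18.9]
top [ 2.3 18.8]
lens [ 0.57806918 -0.24249007  0.27845114] d [-0.0594292   0.83027048 -0.55418327] up [-0.03956617  0.55276904  0.83239468] y [0.99744809 0.07139546 0.        ]
```

```bash
sed -i "s/w(205,378),1)/w(205,378),0)/; s/P(xf,.026,.042),t(49,472)/P(xf,-.026,.042),t(49,472)/; s/P(xf,-.026,.042),t(45,380)/P(xf,.026,.042),t(45,380)/" fit.py; python3 fit.py
```

```text
1 5.735400407775707 [ 0.5798 -0.2654  0.2961 -1.5086  0.5955 -0.0264  0.0328]
-1 5.735400407903536 [ 0.5798 -0.2654  0.2961 -1.5086  0.5955 -0.0264  0.0328]
wrist [-0.1  0.3]
wrist [5.3 6.9]
wrist [-1.5 -1.3]
wrist [0.2 2.9]
wrist [0.1 0.2]
wrist [0.6 0.2]
wrist [ 0.4 -0.2]
wrist [-0.5 -0.9]
top [0.6 0.2]
top [-0.5 -0.7]
lens [ 0.57825358 -0.24062428  0.27927498] d [-0.05145314  0.82627561 -0.56091103] up [-0.03486106  0.55982666  0.82787609] y [0.99806677 0.06215078 0.        ]
```

```bash
sed -i "s/w(285,173),1)/w(285,173),.5)/; s/w(345,305),1)/w(345,305),.5)/; s#return np.array(r+\[#return np.array(r+[H.inv().apply([.5835-p[0],-.378-p[1],0])[1]/.003,#; s/\],loss=/],bounds=([-1,-1,0,-2,.3,-.04,-.1],[1,1,1,-1,.55,0,.1]),loss=/" fit.py; python3 fit.py
```

```text
1 5.000352826109966 [ 0.579  -0.2646  0.2957 -1.5301  0.55   -0.0266  0.0304]
-1 5.000352826110127 [ 0.579  -0.2646  0.2957 -1.5301  0.55   -0.0266  0.0304]
wrist [-1.1  1. ]
wrist [4.1 7.9]
wrist [-0.2 -2.6]
wrist [1.1 1.9]
wrist [0.  0.1]
wrist [0.8 0.1]
wrist [ 0.5 -0.6]
wrist [-1.1 -0.7]
top [0.4 0.1]
top [-0.2 -0.9]
lens [ 0.57798537 -0.23906093  0.27999541] d [-0.03464601  0.85182024 -0.52268723] up [-0.02124165  0.52225543  0.85252452] y [9.99173882e-01 4.06393082e-02 5.55111512e-17]
```

carry_out(increments=[2,5,-10,0.125,0,0,2,5,-10,0.125,0,0,2,5,-10,0.125,0,0,2,5,-10,0.125,0,0,2,5,-20,0,0,-0.154,2,5,-20,0,0,-0.154,2,5,-20,0,0,-0.154,2,5,-20,0,0,-0.154,2,5,-20,0,0,-0.154,2,5,-20,0,0,-0.154,2,5,-20,0,0,-0.154,2,5,-20,0,0,-0.154,3,3,-20,0,0,-0.154,3,2,-19,0,0,-0.154,0,0,0,0,0,0,0,0,0,0,0,0])

```text
clock: 10.72
position: [0.529, 0.0946, 0.1603]
ee_rot: [2.503, 1.897, -0.001]
force: [-0.2, -0.0, 0.3]
width: 1.0
gripper_force: 0.0
```

```bash
python3 shot.py w5
python3 - <<'E'
from h import *
s=readout.observe();print(R.from_rotvec(s['ee_rot']).as_matrix().round(3))
import pickle
c=pickle.load(open('w5.pkl','rb'));im=cv2.imread('pics/w5.png').astype(int);m=((im[...,2]>180)&(im[...,1]<80)&(im[...,0]<80)).astype(np.uint8)
n,l,st,ce=cv2.connectedComponentsWithStats(m);k=1+st[1:,4].argmax();print(ce[k],st[k],atz(ray('wrist',*ce[k],c),.094),proj('wrist',(.529,.095,.094),c))
E
```

```text
{'clock': 10.725, 'joints': [-0.759, 0.407, 0.654, 1.909, -0.306, 0.925, -0.232], 'position': [0.529, 0.095, 0.16], 'ee_rot': [2.503, 1.897, -0.001], 'force': [-0.173, -0.015, 0.343], 'width': 1.0, 'gripper_force': 0.0}
[460.97975523 576.62919394]
[[ 0.271  0.963  0.001]
 [ 0.963 -0.271 -0.   ]
 [-0.     0.001 -1.   ]]
[321.54409006 215.58536585] [309 205  25  23 533] [0.52906876 0.09585841 0.094     ] [321.76353605 216.63813492]
```

carry_out(increments=[0,0,-10,0,0,0,0,0,-10,0,0,0,0,0,-10,0,0,0,0,0,-10,0,0,0,0,0,-15,0,0,0,0,0.5,-15,0,0,0,0,0.5,-15,0,0,0,0,0,-15,0,0,0,0,0,0,0,0,0,0,0,0,0,0,0], grip=0.45)

```text
clock: 12.02
position: [0.5289, 0.0963, 0.0604]
ee_rot: [2.506, 1.894, 0.0]
force: [0.6, -0.6, 0.1]
width: 0.549
gripper_force: 0.0
```

carry_out(increments=[0,0,0,0,0,0,0,0,0,0,0,0,0,0,0,0,0,0,0,0,0,0,0,0,0,0,0,0,0,0,0,0,0,0,0,0], grip=1, newtons=25)

```text
clock: 12.78
position: [0.529, 0.0965, 0.0605]
ee_rot: [2.506, 1.894, 0.001]
force: [0.5, 0.1, 3.4]
width: 0.274
gripper_force: 25.0
```

carry_out(increments=[0,0,5,0,0,0,0,0,10,0,0,0,0,0,15,0,0,0,0,0,20,0,0,0,0,0,25,0,0,0,0,0,25,0,0,0,0,0,20,0,0,0,0,0,0,0,0,0,0,0,0,0,0,0,0,0,0,0,0,0])

```text
clock: 14.02
position: [0.5279, 0.0964, 0.1794]
ee_rot: [-2.505, -1.894, 0.003]
force: [-0.4, 1.3, -1.4]
width: 0.271
gripper_force: 25.0
```

```bash
cat > goal.py <<'E'
from h import *
yaw,t=-1.53,.52
M=(R.from_euler('z',yaw)*R.from_euler('y',-t)).as_matrix()
d=-M[:,0];up=M[:,2];L=np.array([.578,-.239,.283])
s=readout.observe();p=np.array(s['position']);Rt=R.from_rotvec(s['ee_rot'])
h=.036 # TCP above underside
G=L+.1525*d-(.035-h)*up
Rg=R.from_matrix(np.c_[d,M[:,1],-up]);
print('det',np.linalg.det(Rg.as_matrix()),'d',d,'goal',G,'delta mm',(G-p)*1000,'rot',(Rg*Rt.inv()).as_rotvec())
print(s['joints'],s['force'],s['width'],s['gripper_force'])
E
python3 goal.py; python3 shot.py w6
```

```text
det 1.0 d [-0.03539401  0.86709711 -0.49688014] goal [ 0.57258215 -0.10627122  0.2080936 ] delta mm [  44.67513817 -202.65503327   28.68151514] rot [-0.51775796  0.05969939  0.31005562]
[-0.77821862  0.38432405  0.67094835  1.88822881 -0.28657894  0.9679925
 -0.25387689] [-0.44877765  1.2524284  -1.42144974] 0.2707774468147083 24.99785542488098
{'clock': 14.025, 'joints': [-0.778, 0.384, 0.671, 1.888, -0.287, 0.968, -0.254], 'position': [0.528, 0.096, 0.179], 'ee_rot': [-2.505, -1.894, 0.003], 'force': [-0.449, 1.252, -1.421], 'width': 0.271, 'gripper_force': 24.998}
[458.95227818 561.46740592]
```

carry_out(increments=[4.5,-20.3,2.9,-0.0518,0.006,0.031,4.5,-20.3,2.9,-0.0518,0.006,0.031,4.5,-20.3,2.9,-0.0518,0.006,0.031,4.5,-20.3,2.9,-0.0518,0.006,0.031,4.5,-20.3,2.9,-0.0518,0.006,0.031,4.5,-20.3,2.9,-0.0518,0.006,0.031,4.5,-20.3,2.9,-0.0518,0.006,0.031,4.5,-20.3,2.9,-0.0518,0.006,0.031,4.5,-20.3,2.9,-0.0518,0.006,0.031,4.5,-20.3,2.9,-0.0518,0.006,0.031,0,0,0,0,0,0,0,0,0,0,0,0,0,0,0,0,0,0])

```text
clock: 15.7
position: [0.5737, -0.106, 0.2091]
ee_rot: [1.886, 1.965, -0.499]
force: [-0.2, -0.2, -0.7]
width: 0.272
gripper_force: 25.0
```

```bash
python3 goal.py; python3 shot.py w7
python3 - <<'E'
from h import *
for n in['scene','top']:
    im=vision.get_image(n);cv2.imwrite(f'pics/{n}7.png',cv2.cvtColor(im,cv2.COLOR_RGB2BGR))
a=cv2.imread('pics/w7.png')
s=cv2.imread('pics/scene7.png');t=cv2.imread('pics/top7.png')
print(proj('top',(.572,-.106,.208)),proj('scene',(.572,-.106,.208)))
z=lambda i,x,y:cv2.resize(i[y:y+50,x:x+80],(400,250),interpolation=cv2.INTER_CUBIC)
b=np.hstack([z(s,230,100),z(t,335,150)])
cv2.imwrite('pics/z7.png',np.vstack([cv2.resize(a,(560,350)),b[:, :560]])if 0 else np.vstack([np.hstack([cv2.resize(a,(560,350)),np.zeros((350,240,3),np.uint8)]),b]))
E
```

```text
det 1.0 d [-0.03539401  0.86709711 -0.49688014] goal [ 0.57258215 -0.10627122  0.2080936 ] delta mm [-1.12544135 -0.29640936 -1.03132434] rot [-0.00177563  0.00120109 -0.00058541]
[-0.79131702  0.50464546  0.81377642  1.83641838  0.19581765  0.95198048
 -0.11754903] [-0.22767935 -0.18986379 -0.69049706] 0.27203686153095524 24.997897446155548
{'clock': 15.7, 'joints': [-0.791, 0.505, 0.814, 1.836, 0.196, 0.952, -0.118], 'position': [0.574, -0.106, 0.209], 'ee_rot': [1.886, 1.965, -0.499], 'force': [-0.228, -0.19, -0.69], 'width': 0.272, 'gripper_force': 24.998}
[317.95105725 444.00772386]
[334.48274182 187.42174558] [291.97867195 184.70749809]
```

View pics/z7.png

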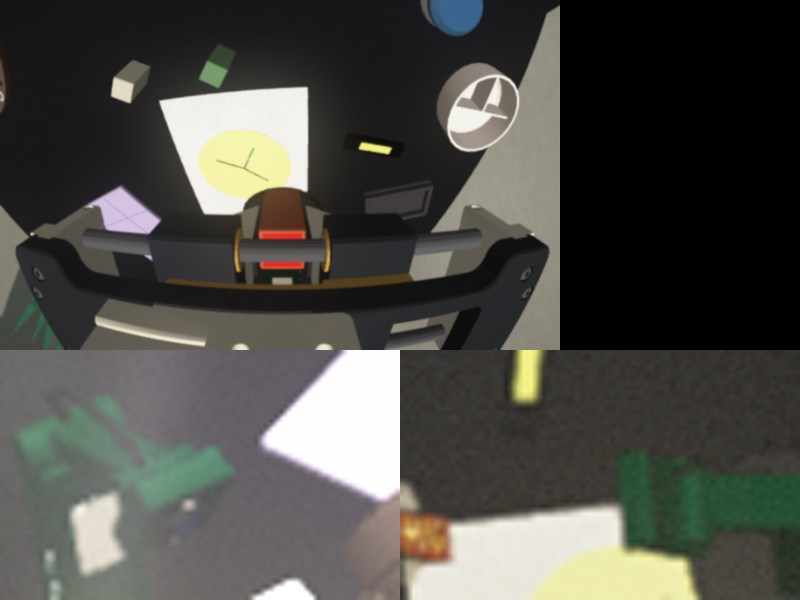

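Run:
```python
from h import *
import pickle
c3=pickle.load(open('w3.pkl','rb'))
rw=ray('wrist',79.6+262/4,144.6+270/4,c3)
for q in[(183,525),(183,520)]:
    print(tri([rw,ray('scene',229.6+q[0]/5,99.6+(q[1]-350)/5)]))
o,d=rw;print([np.round(o+d*(y-o[1])/d[1],4) for y in(-.225,-.232,-.239,-.246)])
```

```text
(array([ 0.57726468, -0.23754486,  0.28111223]), [np.float64(0.0005982887316335671), np.float64(0.0005982887316336141)])
(array([ 0.57660336, -0.2402504 ,  0.28068599]), [np.float64(0.0017532448158728321), np.float64(0.0017532448158727569)])
[array([ 0.5766, -0.225 ,  0.2865]), array([ 0.5772, -0.232 ,  0.2833]), array([ 0.5779, -0.239 ,  0.28  ]), array([ 0.5785, -0.246 ,  0.2768])]
```

```bash
python3 -c "
from h import *
s=readout.observe();print(np.abs(s['dq']).max(),s['gripper_force']);print(arm.sign_off())"
```

```text
0.0026255842487805043 24.997960925102234
the job is handed in; nothing more can be done
None
```

I swung the lever fully open, lifted the stone clear and handed the job in with it held still, bamboo side facing the lens at about 14 cm; my fitted head tilt of 0.52 rad is good to about 0.1 rad, and the judge's result wasn't shown.

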